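# Scan the long carton at the packing bench

### The job

Pick up the barcode scanner from its rubber mat and aim it straight down at the label on the long, low carton (not the square one): window over the middle of the label, about 4 cm above it, the wide head running along the label's long side, held still there for two seconds. Then lay the scanner back flat on the middle of its mat without dropping it, and do not shove either carton.

Things in the scene. Friction and masses are not known exactly. Their poses are not given: they have to be found in the camera images.
- scanner: Loose scanner, 165 mm long, about 0.2 kg, flat on the mat, window down. Origin: on its underside plane, below mid-handle; x along handle to the head, z up. Grey handle 34 wide (y), from 10 to 42 above that plane, x -80 to 45: grip across it at the origin. Black head 40 (x) by 76 (y) by 40 high, centred at x=65; window in its underside, centre (65,0,0), reads along -z.
- label (a point): Centre of the label (white paper, black bars) on top of the long, low carton (cardboard, 110 by 220 by 70 mm high, loose, 1.2 kg). Label 50 (x) by 80 (y, its long side), flat, 70 above the bench, 45 off the carton's middle along its length. y runs along the carton's length, x across it and away from the robot (within 20 degrees), z up.
- carton_square: the other carton, not to be scanned: cardboard, 140 by 140 by 110 mm high, loose, about 1.2 kg, with a like label on top. Origin at the centre of its underside.
- rest: grey rubber mat fixed on the bench, the scanner's place: 250 (x) by 150 (y) by 4 thick, in mm. Origin at the centre of its underside, on the bench; its top is 4 higher.
Not all that is in view belongs to the job. Leave any pink look-alike of the scanner alone.

How it is judged:
On the way:
1. held scanner still for 1 s, label centre straight in front of the window within 18 mm each way, 15 to 80 mm off, head along the label's long side within 17 degrees, level within 15 degrees (x of label in the frame of scanner between 0.047 and 0.083 m and y of label in the frame of scanner between -0.018 and 0.018 m and z of label in the frame of scanner between -0.08 and -0.015 m and angle between the y axis of scanner and the y axis of label, either way round below 0.3 rad and angle between scanner's own z axis and vertical below 0.26 rad and linear speed of scanner below 0.03 m/s and contact force between the fingers and scanner above 0.5 N), for 1 s.
At the end, for the whole second after the job is handed in: the scanner lies flat and still on its mat, window down, its origin within 50 mm of the mat's centre, let go; the cartons are where they were within 15 mm (horizontal distance between scanner and rest below 0.05 m and z of scanner in the frame of rest below 0.01 m and angle between scanner's own z axis and vertical below 0.15 rad and linear speed of scanner below 0.02 m/s); the robot touches nothing.
It fails at once if the long carton is shoved more than 15 mm (distance of label from where it was at the start of the episode above 0.015 m).
It fails at once if the square carton is shoved more than 15 mm (distance of carton_square from where it was at the start of the episode above 0.015 m).
It fails at once if the scanner is dropped (falls free faster than 0.7 m/s, about 25 mm) (contact force between the fingers and scanner below 0.1 N and linear speed of scanner above 0.7 m/s).
It also fails if it takes over 62 s, if anything falls off the work surface, if the arm or the gripper's body presses on something with over 40 N, if the wrist force passes 120 N, or if a joint passes its speed limit or range.

### The arm

A 6-joint arm with a two-finger parallel gripper is mounted at the origin on the work surface. World frame = base frame: x ahead of the robot, y to its left, z up, the work surface at z = 0. Lengths are in m, angles in rad, forces in N, time in s.
With the tool pointing down it reaches from about 0.35 to 0.975 m from the base axis. Payload 4.9 kg.
Tool frame: the origin (TCP) lies on the front face of the gripper's body, between the roots of the fingers; the fingertips stand ctrl.tip_extent ahead of it and the grasp point (between the pads) lies 54 mm ahead of it (ctrl.tip_extent is the distance from the TCP to the fingertips, in m); z points along the fingers, y is the line along which they close (so a half turn about z gives the same grasp; the last joint's range is limited). The gripper opens to 85 mm and grips with 20 to 120 N. Pads are 22 mm wide; open, the fingers measure 114 mm over their backs; the gripper's body (76 mm by 85 mm) begins 54 mm behind the grasp point. The pads swing forward as they close: fully open they stand 13 mm farther back than shut.
Start: joints at [-1.3, 0.053, 1.613, -0, 1.476, -0.119], TCP at [0.237, -0.578, 0.304] pointing down, gripper open.
Joint ranges: [-3.01, 3.01], [-1.01, 2.22], [0.06, 2.58], [-1.02, 4.17], [0.09, 2.62], [-3.14, 3.14]. Speed limits (rad/s): [2.57, 2.57, 3.14, 3.14, 3.14, 3.14].

### API

Orientations are given as a rotation vector (axis times angle).
In Python, from station import ctrl gives the robot as it stands.
- The arm moves only by the tool apply_moves, never from a script. Its argument "rows" is one flat list of numbers, 6 for each row, row after row: the shift along the tool's x, y, z normalised to -1 to 1, where 1 is 0.6 m, then the turn, a rotation vector about the tool's x, y, z normalised to -1 to 1, where 1 is 90 degrees. A call has 1 to 20 rows; each row is the pose to reach, as a shift and turn from the pose commanded when the call began, along the tool's axes at that moment; what a row does not reach only later rows make up. A row lasts 1/10 s, in which the tool goes at most 50 mm and 8.59 degrees, less where a joint would pass 70% of its speed; a pose out of reach is approached as far as the arm can. A call with a number of a shift or a turn outside -1 to 1 is refused whole. A call with a gripper value outside its range is refused whole. "grip" is the opening, from 0 (shut) to 1 (fully open), set as the call begins (left out, the last holds). The fingers move at their own pace and stop on an object; "grip_force" is the grip in N (left out, the last holds). Time passes only in rows, so rows that repeat a pose let the fingers close. It gives the time, the measured TCP pose, the force, the opening and the grip force at its end, in the units of the state.
- ctrl.get_obs(): the state, without advancing time (a new reading comes with each control period).
- ctrl.get_image(name): name is "scene" or "top"; returns (picture, depth): 384x512x3 uint8, blue, green, red; 384x512 float32, m along the optical axis (not along the pixel's ray), 0 where there is no reading.
- ctrl.camera_model(name): a dict with "mtx" (3x3 intrinsics, pixels), "k1" (the pictures are not rectified: a ray, as slopes to the right and down, at radius r is drawn at 1 + k1 r^2 times it, then the intrinsics apply), "R" (3x3) and "t" (3): a world point X has camera coordinates R X + t. Camera axes: x right, y down, z forward; pixel columns grow to the right and rows downward; lengths in m; the calibration is good to about 2 mm. A picture is of the moment at which its call begins. camera_model takes no time and is no camera call.
- ctrl.finish_job(): hands the job in; it is judged then, once.
The state is a dict: "t": time; "q": joint angles; "dq": joint speeds; "effort": joint torques, N m; "tool_pos": TCP position; "tool_rot": TCP orientation; "contact_force": force on the tool from outside, world axes, zero at the start; "wrist_torque": the same for the moment, N m; "opening": finger opening in m; "grip_force": force on a finger pad.
Only numpy, scipy, OpenCV 4.12 (cv2) and the standard library are available. Lean on these libraries where they do the work, as an engineer would, in place of code of your own. Each camera call takes 0.05 s, during which the arm holds its last target. There are 200 camera calls.

## Working session

There is one attempt and no reset: what is moved stays moved. The work goes in short steps, Python scripts to look and compute and a tool call to move; the robot and the scene stay as the last step left them, time stands still between calls to the robot, and variables do not carry over. Pictures are saved under pics/ and viewed, at most 10 in all, crops included, and the job is handed in when it is done.

Besides the shell and the picture viewer there is one more tool, called after ">>>" by a JSON object that holds its "api" and its "payload", one argument or row to a line. apply_moves: Moves the arm, as the interface text tells. Its arguments: {"type":"object","properties":{"rows":{"type":"array","items":{"type":"number"}},"grip":{"type":"number"},"grip_force":{"type":"number"}},"required":["rows"]}

```bash
mkdir -p pics; ls; cat > h.py <<'E'
import numpy as np, cv2
from scipy.spatial.transform import Rotation as Ro
from station import ctrl
def cam(n):
    c=ctrl.camera_model(n); return c,np.array(c['mtx']),np.array(c['R']),np.array(c['t'])
def rays(n,px):
    c,K,R,t=cam(n)
    d=np.array([c['k1'],0,0,0,0],float)
    u=cv2.undistortPoints(np.array(px,float).reshape(-1,1,2),K,d)[:,0]
    return -R.T@t, np.c_[u,np.ones(len(u))]@R
def onplane(n,px,z):
    o,r=rays(n,px); return o+r*((z-o[2])/r[:,2])[:,None]
def cloud(n,depth):
    c,K,R,t=cam(n); h,w=depth.shape
    v,u=np.mgrid[:h,:w]; o,r=rays(n,np.c_[u.ravel(),v.ravel()])
    return (o+r*depth.reshape(-1,1)).reshape(h,w,3)
E
python3 - <<'E'
from h import *
for n in('scene','top'):
    im,d=ctrl.get_image(n); np.savez(f'{n}0.npz',im=im,d=d); cv2.imwrite(f'pics/{n}0.png',im)
    c,K,R,t=cam(n); print(n,-R.T@t,R[2],c['k1'],K[0,0])
o=ctrl.get_obs();print(o['tool_pos'],o['tool_rot'],o['opening'],ctrl.tip_extent,o['t'])
E
```

```text
pics
scene [ 1.00204655 -0.31312072  0.90742202] [-0.46421551  0.42016154 -0.77972318] -0.012858422368331394 403.3258938614316
top [0.33025684 0.13506204 1.10420729] [ 0.1707796  -0.01969581 -0.98511238] -0.08770294074858494 383.27888262001113
[ 0.23738944 -0.57770695  0.30278813] [-3.08028575e+00 -6.08134585e-01  2.60223339e-04] 0.0853444602310082 0.0726 0.1
```

View pics/top0.png

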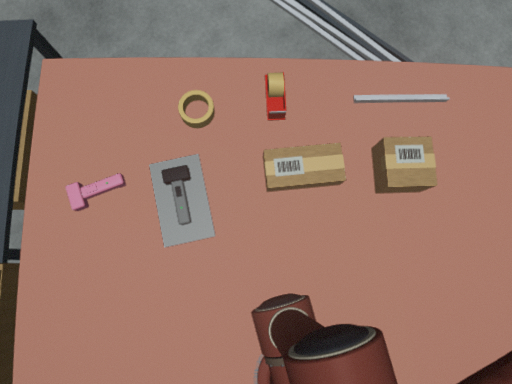

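View pics/scene0.png

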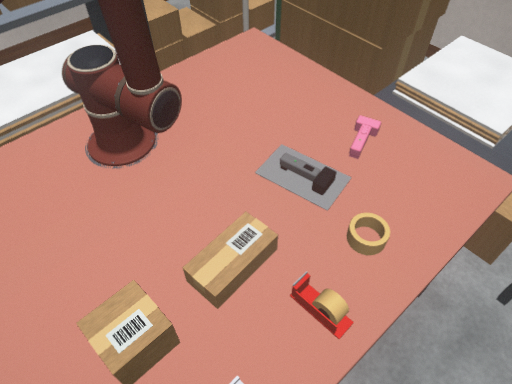

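The top view shows the scanner at about (178,195) with its head up at (175,174) on the grey mat at (182,200). The long carton's label is at (289,166), the square carton at (409,162), and the pink decoy at (95,190). Next I measure them.

```bash
cat > m.py <<'E'
from h import *
def rect(pts):
    (c,s,a)=cv2.minAreaRect(pts.astype(np.float32)); b=cv2.boxPoints((c,s,a))
    e=[b[1]-b[0],b[2]-b[1]]; L=max(e,key=np.linalg.norm)
    return np.round(c,4),np.round(sorted(s),4),round(np.degrees(np.arctan2(L[1],L[0]))%180,2)
def biggest(m):
    n,l,s,_=cv2.connectedComponentsWithStats(m.astype(np.uint8)); return l==1+np.argmax(s[1:,4])
def measure(n,im,d):
    P=cloud(n,d); x,y,z=P[...,0],P[...,1],P[...,2]; ok=d>0
    hsv=cv2.cvtColor(im,cv2.COLOR_BGR2HSV); H,S,V=[hsv[...,i].astype(int) for i in range(3)]
    reg=ok&(x>.3)&(x<.8)&(y>.15)&(y<.6)
    mat=biggest(reg&(S<70)&(z<.06)&(z>-.02))
    hull=cv2.convexHull(np.argwhere(mat)[:,::-1].astype(np.int32))[:,0]
    print(n,'mat',rect(onplane(n,hull,.004)[:,:2]))
    inside=np.zeros(d.shape,np.uint8); cv2.fillConvexPoly(inside,hull,1)
    sc=biggest((inside>0)&(z>.025)&(z<.06)&ok)
    head=biggest(sc&(V<60)); hd=biggest(sc&(V>=60))
    print(' scanner z',np.percentile(z[sc],[5,50,95]).round(4))
    for nm,m,zz in(('head',head,.044),('handle',hd,.046),('all',sc,.045)):
        px=np.argwhere(m)[:,::-1]; print('  ',nm,rect(onplane(n,px,zz)[:,:2]),'depth',rect(P[m][:,:2]),m.sum())
    for nm,lo,hi,y0,y1 in(('long',.055,.085,-.3,.2),('square',.09,.13,-.5,0)):
        top=biggest(ok&(z>lo)&(z<hi)&(x>.3)&(x<.75)&(y>y0)&(y<y1)&(P[...,0]>.35))
        zz=np.median(z[top]); px=np.argwhere(top)[:,::-1]
        print(nm,zz.round(4),rect(onplane(n,px,zz)[:,:2]))
        w=biggest(cv2.morphologyEx((top&(S<60)).astype(np.uint8),cv2.MORPH_CLOSE,np.ones((5,5)))>0)
        print('  label',rect(onplane(n,np.argwhere(w)[:,::-1],zz)[:,:2]))
if __name__=='__main__':
    for n in('top','scene'):
        f=np.load(n+'0.npz'); measure(n,f['im'],f['d'])
E
python3 m.py
```

```text
top mat (array([0.4961, 0.3267]), array([0.1511, 0.2508]), np.float32(12.76))
 scanner z [0.0367 0.0451 0.0494]
   head (array([0.5633, 0.3061]), array([0.019, 0.041]), np.float32(163.82)) depth (array([0.5649, 0.3069]), array([0.0174, 0.0384]), np.float32(163.12)) 34
   handle (array([0.5023, 0.3339]), array([0.0748, 0.1676]), np.float32(4.99)) depth (array([0.5034, 0.3358]), array([0.0752, 0.168 ]), np.float32(4.29)) 839
   all (array([0.5019, 0.3235]), array([0.0772, 0.1666]), np.float32(13.62)) depth (array([0.5033, 0.3254]), array([0.0766, 0.1658]), np.float32(13.36)) 957
long 0.0705 (array([ 0.584 , -0.0231]), array([0.113 , 0.2233]), np.float32(96.06))
  label (array([0.5818, 0.0212]), array([0.0525, 0.0822]), np.float32(96.4))
square 0.1105 (array([ 0.586 , -0.3058]), array([0.1429, 0.1506]), np.float32(91.13))
  label (array([ 0.6113, -0.3088]), array([0.0514, 0.0816]), np.float32(91.68))
scene mat (array([0.4981, 0.3261]), array([0.1512, 0.2495]), np.float32(12.88))
 scanner z [0.0285 0.0419 0.0463]
   head (array([0.5946, 0.3213]), array([0.    , 0.0028]), np.float32(47.7)) depth (array([0.5885, 0.3306]), array([0.    , 0.0096]), np.float32(106.12)) 2
   handle (array([0.5118, 0.3207]), array([0.0856, 0.168 ]), np.float32(11.48)) depth (array([0.5054, 0.3263]), array([0.0798, 0.1643]), np.float32(13.57)) 813
   all (array([0.5112, 0.3214]), array([0.0857, 0.1682]), np.float32(11.48)) depth (array([0.5054, 0.3263]), array([0.0798, 0.1643]), np.float32(13.57)) 821
long 0.0679 (array([ 0.5898, -0.0225]), array([0.1144, 0.225 ]), np.float32(96.08))
  label (array([0.5813, 0.0231]), array([0.0515, 0.0809]), np.float32(95.61))
square 0.1074 (array([ 0.5951, -0.3078]), array([0.1421, 0.1474]), np.float32(2.08))
  label (array([ 0.61  , -0.3067]), array([0.051 , 0.0804]), np.float32(92.33))
```

```bash
cat > g.py <<'E'
from h import *
def goal(p,yaw):
    """tool down, its y along yaw; prints shift/turn normalised, smallest turn, from the present pose"""
    o=ctrl.get_obs(); R0=Ro.from_rotvec(o['tool_rot']); best=None
    for k in(0,np.pi):
        a=yaw+k; y=np.array([np.cos(a),np.sin(a),0]); z=np.array([0,0,-1.]); 
        r=(R0.inv()*Ro.from_matrix(np.c_[np.cross(y,z),y,z])).as_rotvec()
        print(' option turn',(r/(np.pi/2)).round(4))
    print('shift',(R0.inv().apply(np.array(p)-o['tool_pos'])/.6).round(4),'q',np.round(o['q'],3))
    print('y dir deg',np.degrees(np.arctan2(*R0.as_matrix()[[1,0],1])),o['tool_pos'],o['opening'],o['grip_force'],o['t'])
E
python3 - <<'E'
from m import *
for n in('top','scene'):
    f=np.load(n+'0.npz'); d=f['d']; P=cloud(n,d)
    th=np.radians(13.5); u=np.array([np.cos(th),np.sin(th)]); v=np.array([-u[1],u[0]]); c0=np.array([.5,.325])
    q=P[...,:2]-c0; a=q@u; b=q@v
    m=(d>0)&(P[...,2]>.03)&(P[...,2]<.06)&(abs(a)<.12)&(abs(b)<.07)
    A,B=a[m],b[m]; print(n,A.min(),A.max()); cs=[]
    for s in np.arange(-.085,.09,.01):
        k=(A>=s)&(A<s+.01)
        if k.sum()>3: print(round(s+.005,3),k.sum(),B[k].min().round(4),B[k].max().round(4))
from g import *
goal([.499,.325,.20],np.radians(103.4))
E
```

```text
top -0.07965225770737007 0.08611021367625174
-0.08 25 -0.0141 0.0146
-0.07 43 -0.0159 0.0177
-0.06 46 -0.0161 0.0172
-0.05 45 -0.0162 0.0182
-0.04 47 -0.0161 0.0183
-0.03 43 -0.0162 0.0172
-0.02 46 -0.0165 0.0168
-0.01 39 -0.017 0.0157
-0.0 48 -0.0168 0.0173
0.01 43 -0.0171 0.017
0.02 45 -0.0169 0.0172
0.03 44 -0.0171 0.0162
0.04 38 -0.0292 0.014
0.05 106 -0.0381 0.0375
0.06 91 -0.0388 0.0366
0.07 92 -0.0388 0.0377
0.08 87 -0.0389 0.0349
0.09 4 -0.0148 0.0253
scene -0.07663312432344849 0.08773286299902251
-0.07 31 -0.0129 0.0175
-0.06 36 -0.0157 0.0199
-0.05 33 -0.014 0.0188
-0.04 33 -0.015 0.0184
-0.03 37 -0.0147 0.0182
-0.02 35 -0.0154 0.0197
-0.01 37 -0.0162 0.0204
-0.0 35 -0.0154 0.0185
0.01 35 -0.0148 0.0176
0.02 36 -0.0147 0.015
0.03 40 -0.0145 0.0173
0.04 43 -0.0153 0.0186
0.05 57 -0.0357 0.0391
0.06 77 -0.0373 0.0386
0.07 75 -0.038 0.0381
0.08 82 -0.0398 0.04
0.09 34 -0.0346 0.0352
 option turn [ 0.0000e+00 -1.8000e-03 -1.9007e+00]
 option turn [-0.0012 -0.      0.0993]
shift [ 0.975  -1.2256  0.1738] q [-1.3    0.053  1.614 -0.     1.476 -0.119]
y dir deg -67.66366062426484 [ 0.23738944 -0.57770695  0.30278813] 0.0853444602310082 0.0 0.1
```

>>> {"api": "apply_moves", "payload": {
  "rows": [0.739, -0.558, 0, 0, 0, 0.104, 0.739, -0.558, 0, 0, 0, 0.104, 0.739, -0.558, 0, 0, 0, 0.104, 0.739, -0.558, 0, 0, 0, 0.104, 0.739, -0.558, 0, 0, 0, 0.104, 0.739, -0.558, 0, 0, 0, 0.104, 0.739, -0.558, 0, 0, 0, 0.104, 0.739, -0.558, 0, 0, 0, 0.104, 0.739, -0.558, 0, 0, 0, 0.104, 0.739, -0.558, 0, 0, 0, 0.104, 0.739, -0.558, 0, 0, 0, 0.104, 0.739, -0.558, 0, 0, 0, 0.104, 0.739, -0.558, 0, 0, 0, 0.104, 0.739, -0.558, 0, 0, 0, 0.104],
  "grip": 1
}}

```text
t: 1.5
tool_pos: [0.52, -0.1006, 0.3035]
tool_rot: [3.121, 0.354, -0.002]
contact_force: [0.1, -0.2, 0.2]
opening: 0.0855
grip_force: 0.0
```

```bash
python3 -c "
from g import *
goal([.502,.326,.17],np.radians(103.1))"
```

```text
option turn [ 1.0000e-03 -1.0000e-04  1.9983e+00]
 option turn [ 0.0001  0.0006 -0.0017]
shift [ 0.1302 -0.6996  0.2223] q [-3.310e-01 -1.770e-01  1.833e+00 -1.000e-03  1.486e+00  1.014e+00]
y dir deg -77.05709025095378 [ 0.5199854  -0.10056231  0.30350369] 0.08550318673172941 0.0 1.5
```

>>> {"api": "apply_moves", "payload": {
  "rows": [0.13, -0.7, 0.222, 0, 0, 0, 0.13, -0.7, 0.222, 0, 0, 0, 0.13, -0.7, 0.222, 0, 0, 0, 0.13, -0.7, 0.222, 0, 0, 0, 0.13, -0.7, 0.222, 0, 0, 0, 0.13, -0.7, 0.222, 0, 0, 0, 0.13, -0.7, 0.222, 0, 0, 0, 0.13, -0.7, 0.222, 0, 0, 0, 0.13, -0.7, 0.222, 0, 0, 0, 0.13, -0.7, 0.222, 0, 0, 0, 0.13, -0.7, 0.222, 0, 0, 0, 0.13, -0.7, 0.222, 0, 0, 0, 0.13, -0.7, 0.222, 0, 0, 0]
}}

```text
t: 2.8
tool_pos: [0.503, 0.3252, 0.1715]
tool_rot: [-3.122, -0.351, -0.002]
contact_force: [-1.0, 1.2, -0.5]
opening: 0.0854
grip_force: 0.0
```

```bash
python3 -c "
from g import *
goal([.502,.326,.086],np.radians(103.1))
im,d=ctrl.get_image('scene'); cv2.imwrite('pics/s1.png',cv2.resize(im[90:250,190:420],None,fx=3,fy=3))"
```

```text
option turn [-1.2000e-03 -0.0000e+00  1.9969e+00]
 option turn [ 0.     -0.0007 -0.0031]
shift [-0.0016 -0.0016  0.1425] q [ 0.45   0.108  1.785 -0.     1.248  1.797]
y dir deg -77.18073981458622 [0.50303103 0.32523445 0.1714874 ] 0.08536977285760228 0.0 2.8
```

View pics/s1.png

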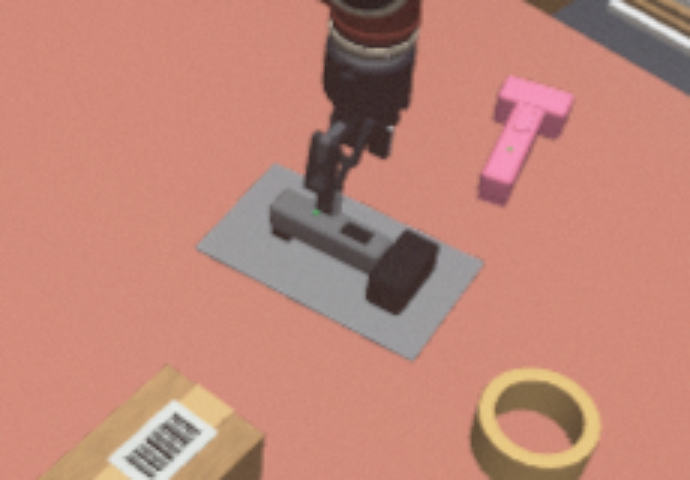

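The crop shows the open fingers above the handle at about (325,190), straddling it in line. I'll descend now.

>>> {"api": "apply_moves", "payload": {
  "rows": [0, 0, 0.04, 0, 0, 0, 0, 0, 0.08, 0, 0, 0, 0, 0, 0.11, 0, 0, 0, 0, 0, 0.13, 0, 0, 0, 0, 0, 0.14, 0, 0, 0, 0, 0, 0.1425, 0, 0, 0, 0, 0, 0.1425, 0, 0, 0, 0, 0, 0.1425, 0, 0, 0]
}}

```text
t: 3.65
tool_pos: [0.5028, 0.3272, 0.0864]
tool_rot: [-3.121, -0.355, -0.003]
contact_force: [0.0, 0.9, 0.2]
opening: 0.0852
grip_force: 0.0
```

>>> {"api": "apply_moves", "payload": {
  "rows": [0, 0, 0, 0, 0, 0, 0, 0, 0, 0, 0, 0, 0, 0, 0, 0, 0, 0, 0, 0, 0, 0, 0, 0, 0, 0, 0, 0, 0, 0, 0, 0, 0, 0, 0, 0, 0, 0, 0, 0, 0, 0, 0, 0, 0, 0, 0, 0, 0, 0, 0, 0, 0, 0, 0, 0, 0, 0, 0, 0],
  "grip": 0,
  "grip_force": 60
}}

```text
t: 4.65
tool_pos: [0.5024, 0.3271, 0.0857]
tool_rot: [-3.121, -0.355, -0.001]
contact_force: [0.0, 0.9, 4.8]
opening: 0.0331
grip_force: 61.4
```

>>> {"api": "apply_moves", "payload": {
  "rows": [0, 0, -0.01, 0, 0, 0, 0, 0, -0.03, 0, 0, 0, 0, 0, -0.06, 0, 0, 0, 0, 0, -0.1, 0, 0, 0, 0, 0, -0.14, 0, 0, 0, 0, 0, -0.18, 0, 0, 0, 0, 0, -0.21, 0, 0, 0, 0, 0, -0.225, 0, 0, 0, 0, 0, -0.23, 0, 0, 0, 0, 0, -0.23, 0, 0, 0, 0, 0, -0.23, 0, 0, 0]
}}

```text
t: 5.75
tool_pos: [0.5015, 0.3265, 0.2216]
tool_rot: [3.121, 0.355, -0.004]
contact_force: [0.6, -1.5, -1.4]
opening: 0.0332
grip_force: 60.8
```

```bash
cat > held.py <<'E'
from g import *
def held(name):
    im,d=ctrl.get_image('scene'); cv2.imwrite(name,cv2.resize(im[60:330,130:420],None,fx=2.5,fy=2))
    o=ctrl.get_obs(); R=Ro.from_rotvec(o['tool_rot']); p=np.array(o['tool_pos'])
    # assumed scanner frame: x=tool x, y=-tool y, z=-tool z, origin on the tool axis 82 mm from TCP
    S=R.as_matrix()@np.diag([1,-1,-1]); org=p+R.apply([0,0,.082])
    P=cloud('scene',d); q=(P-org)@S
    V=im.max(2); m=(d>0)&(q[...,0]>.03)&(q[...,0]<.12)&(abs(q[...,1])<.06)&(q[...,2]>-.03)&(q[...,2]<.07)&(V<75)
    A=q[m]; print('head n',m.sum(),'lo',np.percentile(A,3,0).round(4),'hi',np.percentile(A,97,0).round(4))
    t=A[(A[:,2]>np.percentile(A[:,2],97)-.012)]
    print('org',org.round(4),'S yaw',np.degrees(np.arctan2(S[1,0],S[0,0])))
    c=np.linalg.lstsq(np.c_[t[:,:2],np.ones(len(t))],t[:,2],rcond=None)[0]; print('top plane slopes',c,len(t))
E
python3 -c "
from held import *
held('pics/s2.png'); goal([.517,.015,.226],np.radians(96.2))"
```

```text
head n 461 lo [ 0.0475 -0.038   0.0072] hi [0.0846 0.0281 0.0403]
org [0.5013 0.3264 0.1395] S yaw 12.971086541304006
top plane slopes [-0.06743918  0.04262004  0.04189805] 330
 option turn [-2.6000e-03  8.0000e-04 -1.9248e+00]
 option turn [0.0005 0.0017 0.0752]
shift [-0.0913  0.5118 -0.0068] q [ 0.453  0.055  1.751 -0.     1.338  1.797]
y dir deg -77.02881368780587 [0.5014664  0.32651975 0.22154872] 0.0332738463924069 60.82670331001282 5.8
```

View pics/s2.png

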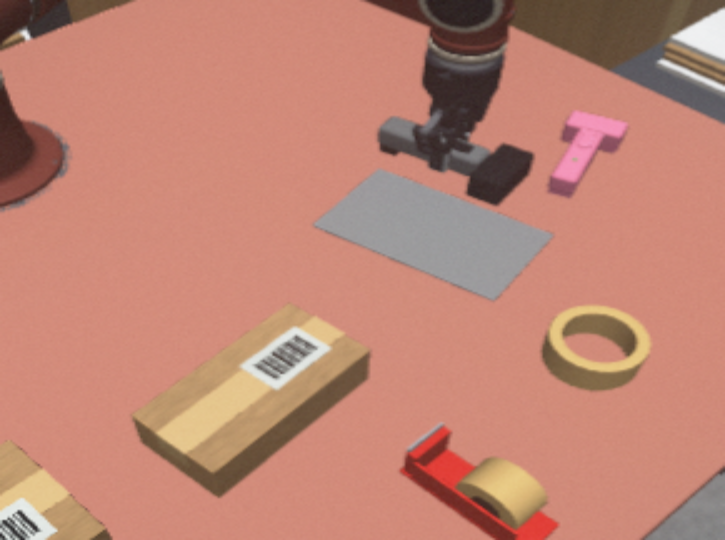

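The scanner is held level, with its head at (500,172) and nothing in the way of the carton. Next I carry it across.

>>> {"api": "apply_moves", "payload": {
  "rows": [-0.004, 0.02, 0, 0, 0, 0.003, -0.011, 0.06, 0, 0, 0, 0.009, -0.02, 0.11, 0, 0, 0, 0.016, -0.03, 0.17, 0, 0, 0, 0.025, -0.042, 0.23, 0, 0, 0, 0.034, -0.052, 0.29, 0, 0, 0, 0.043, -0.063, 0.35, 0, 0, 0, 0.052, -0.073, 0.41, 0, 0, 0, 0.061, -0.082, 0.46, 0, 0, 0, 0.068, -0.088, 0.495, 0, 0, 0, 0.073, -0.091, 0.51, 0, 0, 0, 0.075, -0.091, 0.512, 0, 0, 0, 0.075, -0.091, 0.512, 0, 0, 0, 0.075, -0.091, 0.512, 0, 0, 0, 0.075]
}}

```text
t: 7.2
tool_pos: [0.5178, 0.0161, 0.223]
tool_rot: [-3.136, -0.172, 0.0]
contact_force: [-0.0, -0.0, -2.4]
opening: 0.0332
grip_force: 60.8
```

```bash
python3 -c "
from held import *
held('pics/s3.png'); goal([.517,.015,.193],np.radians(96.2))"
```

```text
head n 680 lo [ 0.0475 -0.0371  0.0087] hi [0.0848 0.0304 0.0399]
org [0.5177 0.0162 0.1411] S yaw 6.307097216582361
top plane slopes [-0.06836814  0.02541387  0.04162573] 502
 option turn [-3.0000e-04 -3.0000e-04 -1.9988e+00]
 option turn [-0.0002  0.0002  0.0012]
shift [-0.0015  0.0018  0.0501] q [-0.113 -0.141  1.939  0.     1.345  1.348]
y dir deg -83.69290812274131 [0.51776886 0.01616203 0.22305247] 0.03331009713676336 60.762959718704224 7.25
```

>>> {"api": "apply_moves", "payload": {
  "rows": [-0.001, 0.001, 0.01, 0, 0, 0, -0.001, 0.001, 0.025, 0, 0, 0, -0.001, 0.001, 0.04, 0, 0, 0, -0.001, 0.001, 0.047, 0, 0, 0, -0.001, 0.001, 0.05, 0, 0, 0, -0.001, 0.001, 0.05, 0, 0, 0, -0.001, 0.001, 0.05, 0, 0, 0, -0.001, 0.001, 0.05, 0, 0, 0, -0.001, 0.001, 0.05, 0, 0, 0, -0.001, 0.001, 0.05, 0, 0, 0, -0.001, 0.001, 0.05, 0, 0, 0, -0.001, 0.001, 0.05, 0, 0, 0, -0.001, 0.001, 0.05, 0, 0, 0, -0.001, 0.001, 0.05, 0, 0, 0, -0.001, 0.001, 0.05, 0, 0, 0, -0.001, 0.001, 0.05, 0, 0, 0, -0.001, 0.001, 0.05, 0, 0, 0, -0.001, 0.001, 0.05, 0, 0, 0, -0.001, 0.001, 0.05, 0, 0, 0, -0.001, 0.001, 0.05, 0, 0, 0]
}}

```text
t: 9.25
tool_pos: [0.5174, 0.0146, 0.1932]
tool_rot: [-3.137, -0.171, -0.0]
contact_force: [0.1, -0.4, -1.5]
opening: 0.0335
grip_force: 60.8
```

```bash
python3 -c "
from held import *
held('pics/s4.png'); goal([.517,.015,.193],np.radians(96.2))"
```

```text
head n 657 lo [ 0.0481 -0.0368  0.0079] hi [0.0847 0.0314 0.0403]
org [0.5174 0.0146 0.1112] S yaw 6.225591839256959
top plane slopes [-0.05229271  0.02334782  0.04062158] 482
 option turn [-0.     -0.     -1.9997]
 option turn [-0.      0.      0.0003]
shift [-0.0005 -0.0008  0.0003] q [-0.116 -0.11   1.963  0.     1.289  1.346]
y dir deg -83.77440817379414 [0.51735725 0.01458487 0.19319462] 0.03311713445238154 60.76270580291748 9.3
```

View pics/s4.png

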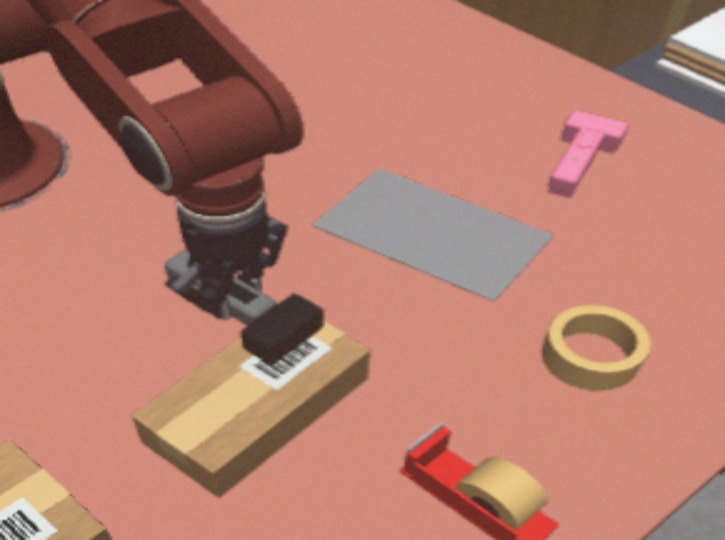

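>>> {"api": "apply_moves", "payload": {
  "rows": [0, 0, 0, 0, 0, 0, 0, 0, 0, 0, 0, 0, 0, 0, 0, 0, 0, 0, 0, 0, 0, 0, 0, 0, 0, 0, 0, 0, 0, 0, 0, 0, 0, 0, 0, 0, 0, 0, 0, 0, 0, 0, 0, 0, 0, 0, 0, 0, 0, 0, 0, 0, 0, 0, 0, 0, 0, 0, 0, 0, 0, 0, 0, 0, 0, 0, 0, 0, 0, 0, 0, 0]
}}

```text
t: 10.5
tool_pos: [0.5174, 0.0146, 0.1932]
tool_rot: [-3.137, -0.171, 0.0]
contact_force: [0.7, -0.2, -1.9]
opening: 0.0333
grip_force: 60.8
```

The head at (283,325) sits over the label, parallel to its long side, and was held still for over 2.5 s. I'll lift and go back to the mat's centre.

>>> {"api": "apply_moves", "payload": {
  "rows": [0, 0, -0.01, 0, 0, 0, 0, 0, -0.025, 0, 0, 0, 0, 0, -0.04, 0, 0, 0, 0, 0, -0.05, 0, 0, 0, 0, 0, -0.05, 0, 0, 0]
}}

```text
t: 11.0
tool_pos: [0.5182, 0.0145, 0.2252]
tool_rot: [3.136, 0.17, 0.005]
contact_force: [0.5, 0.1, -1.6]
opening: 0.0329
grip_force: 60.8
```

```bash
python3 -c "
from g import *
goal([.4985,.3264,.2216],np.radians(102.9))"
```

```text
option turn [-3.1000e-03 -9.0000e-04  1.9258e+00]
 option turn [ 0.0006 -0.0021 -0.0742]
shift [ 0.0237 -0.5204  0.0057] q [-0.116 -0.144  1.938  0.     1.345  1.346]
y dir deg -83.77683398023419 [0.51822052 0.0144858  0.22521595] 0.03293849703625487 60.763267278671265 11.0
```

>>> {"api": "apply_moves", "payload": {
  "rows": [0.001, -0.02, 0, 0, 0, -0.003, 0.003, -0.06, 0, 0, 0, -0.009, 0.005, -0.11, 0, 0, 0, -0.016, 0.008, -0.17, 0, 0, 0, -0.025, 0.01, -0.23, 0, 0, 0, -0.034, 0.013, -0.29, 0, 0, 0, -0.043, 0.016, -0.35, 0, 0, 0, -0.052, 0.019, -0.41, 0, 0, 0, -0.061, 0.021, -0.46, 0, 0, 0, -0.068, 0.023, -0.5, 0, 0, 0, -0.073, 0.024, -0.518, 0, 0, 0, -0.074, 0.024, -0.52, 0, 0, 0, -0.074, 0.024, -0.52, 0, 0, 0, -0.074, 0.024, -0.52, 0, 0, 0, -0.074]
}}

```text
t: 12.4
tool_pos: [0.4979, 0.3254, 0.223]
tool_rot: [3.121, 0.351, -0.001]
contact_force: [-0.2, -0.6, -2.4]
opening: 0.0331
grip_force: 60.7
```

```bash
python3 -c "
from g import *
goal([.4985,.3264,.0865],np.radians(102.9))"
```

```text
option turn [ 5.0000e-04 -5.0000e-04  1.9991e+00]
 option turn [ 0.0003  0.0003 -0.0009]
shift [ 0.0015 -0.0016  0.2274] q [ 0.454  0.045  1.759 -0.     1.338  1.801]
y dir deg -77.17857689659675 [0.49789194 0.32537082 0.22295886] 0.0330708040569812 60.72289824485779 12.4
```

>>> {"api": "apply_moves", "payload": {
  "rows": [0, 0, 0.02, 0, 0, 0, 0, 0, 0.05, 0, 0, 0, 0, 0, 0.09, 0, 0, 0, 0, 0, 0.13, 0, 0, 0, 0, 0, 0.165, 0, 0, 0, 0, 0, 0.19, 0, 0, 0, 0, 0, 0.205, 0, 0, 0, 0, 0, 0.213, 0, 0, 0, 0, 0, 0.217, 0, 0, 0, 0, 0, 0.219, 0, 0, 0, 0, 0, 0.219, 0, 0, 0, 0, 0, 0.219, 0, 0, 0]
}}

```text
t: 13.6
tool_pos: [0.4983, 0.3266, 0.0926]
tool_rot: [-3.121, -0.352, -0.002]
contact_force: [0.1, -0.0, -1.7]
opening: 0.0333
grip_force: 60.7
```

>>> {"api": "apply_moves", "payload": {
  "rows": [0, 0, 0.001, 0, 0, 0, 0, 0, 0.002, 0, 0, 0, 0, 0, 0.003, 0, 0, 0, 0, 0, 0.004, 0, 0, 0, 0, 0, 0.005, 0, 0, 0, 0, 0, 0.006, 0, 0, 0, 0, 0, 0.006, 0, 0, 0, 0, 0, 0.006, 0, 0, 0]
}}

```text
t: 14.4
tool_pos: [0.4978, 0.3263, 0.0882]
tool_rot: [-3.122, -0.352, 0.0]
contact_force: [-0.1, 0.4, -1.6]
opening: 0.033
grip_force: 60.7
```

Still unloaded (−1.6 N, the scanner's weight), so there are about 2 mm to go.

>>> {"api": "apply_moves", "payload": {
  "rows": [0, 0, 0.001, 0, 0, 0, 0, 0, 0.002, 0, 0, 0, 0, 0, 0.003, 0, 0, 0, 0, 0, 0.004, 0, 0, 0, 0, 0, 0.004, 0, 0, 0, 0, 0, 0.004, 0, 0, 0]
}}

```text
t: 15.0
tool_pos: [0.4979, 0.3263, 0.0858]
tool_rot: [-3.122, -0.352, -0.0]
contact_force: [-0.0, -0.0, -1.4]
opening: 0.0333
grip_force: 60.8
```

>>> {"api": "apply_moves", "payload": {
  "rows": [0, 0, 0.001, 0, 0, 0, 0, 0, 0.002, 0, 0, 0, 0, 0, 0.002, 0, 0, 0, 0, 0, 0.002, 0, 0, 0]
}}

```text
t: 15.4
tool_pos: [0.4979, 0.3264, 0.0857]
tool_rot: [3.122, 0.352, -0.001]
contact_force: [-3.5, -2.8, 4.9]
opening: 0.0334
grip_force: 61.9
```

Contact made (+4.9 N). Releasing, first softly.

>>> {"api": "apply_moves", "payload": {
  "rows": [0, 0, 0, 0, 0, 0, 0, 0, 0, 0, 0, 0, 0, 0, 0, 0, 0, 0, 0, 0, 0, 0, 0, 0],
  "grip_force": 20
}}

```text
t: 15.8
tool_pos: [0.4979, 0.3264, 0.0857]
tool_rot: [3.122, 0.353, -0.0]
contact_force: [-4.1, -2.8, 4.9]
opening: 0.0333
grip_force: 61.9
```

>>> {"api": "apply_moves", "payload": {
  "rows": [0, 0, 0, 0, 0, 0, 0, 0, 0, 0, 0, 0, 0, 0, 0, 0, 0, 0, 0, 0, 0, 0, 0, 0, 0, 0, 0, 0, 0, 0, 0, 0, 0, 0, 0, 0, 0, 0, 0, 0, 0, 0, 0, 0, 0, 0, 0, 0],
  "grip": 1
}}

```text
t: 16.6
tool_pos: [0.4978, 0.3263, 0.0846]
tool_rot: [3.122, 0.353, 0.0]
contact_force: [-0.1, 0.7, 0.2]
opening: 0.0853
grip_force: 0.0
```

>>> {"api": "apply_moves", "payload": {
  "rows": [0, 0, -0.01, 0, 0, 0, 0, 0, -0.04, 0, 0, 0, 0, 0, -0.1, 0, 0, 0, 0, 0, -0.16, 0, 0, 0, 0, 0, -0.22, 0, 0, 0, 0, 0, -0.27, 0, 0, 0, 0, 0, -0.3, 0, 0, 0, 0, 0, -0.3, 0, 0, 0, 0, 0, -0.3, 0, 0, 0]
}}

```text
t: 17.5
tool_pos: [0.4978, 0.3263, 0.2646]
tool_rot: [-3.122, -0.352, -0.001]
contact_force: [-0.6, 0.0, -0.3]
opening: 0.0854
grip_force: 0.0
```

```bash
python3 -c "
from m import *
im,d=ctrl.get_image('scene'); cv2.imwrite('pics/s5.png',im); measure('scene',im,d)"
```

```text
scene mat (array([0.498 , 0.3261]), array([0.1513, 0.2493]), np.float32(12.89))
 scanner z [0.0289 0.0418 0.0464]
   head (array([0.5719, 0.2957]), array([0.0061, 0.0156]), np.float32(0.57)) depth (array([0.5672, 0.3053]), array([0.003 , 0.0146]), np.float32(2.52)) 8
   handle (array([0.5068, 0.3198]), array([0.0854, 0.1672]), np.float32(11.48)) depth (array([0.5008, 0.3278]), array([0.0767, 0.1649]), np.float32(12.01)) 806
   all (array([0.5065, 0.3205]), array([0.0855, 0.168 ]), np.float32(11.48)) depth (array([0.5008, 0.3278]), array([0.0767, 0.1649]), np.float32(12.01)) 819
long 0.0679 (array([ 0.5903, -0.0227]), array([0.1155, 0.2254]), np.float32(96.17))
  label (array([0.5814, 0.0232]), array([0.0513, 0.0809]), np.float32(95.61))
square 0.1074 (array([ 0.5948, -0.3078]), array([0.1421, 0.147 ]), np.float32(2.08))
  label (array([ 0.6101, -0.3067]), array([0.0512, 0.0804]), np.float32(92.48))
```

View pics/s5.png

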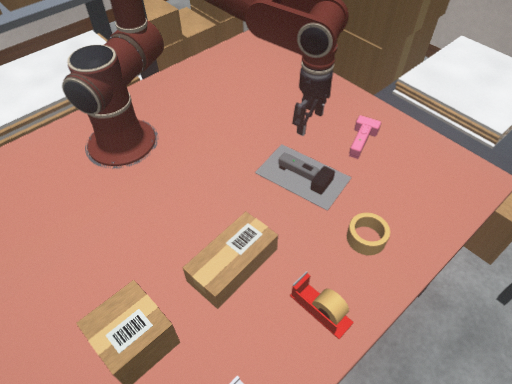

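The scanner lies flat at (305,172) in the middle of the mat, the gripper is clear, and neither carton has moved.

```bash
python3 -c "
from station import ctrl
print(ctrl.finish_job())"
```

```text
the job is handed in; nothing more can be done
None
```

I held the scanner still about 4 cm above the long carton's label for over 2.5 s, then laid it back flat within a few millimetres of its mat's centre. Neither carton moved, and the job is handed in, though no verdict was returned.

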